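# Latch the blue split mould shut

### The arm

A 6-joint arm with a two-finger parallel gripper is mounted at the origin on a cart in front of the work surface, level with it; the furniture and walls round the work are solid. World frame = base frame: x ahead of the robot, y to its left, z up, the work surface at z = 0. Lengths are in m, angles in rad, forces in N, time in s.
With the tool pointing down it reaches from about 0.35 to 0.975 m from the base axis. Payload 4.9 kg.
Tool frame: the origin (TCP) lies midway between the tips of the shut fingers; the grasp point (between the pads) lies 19 mm behind it; z points along the fingers, y is the line along which they close (so a half turn about z gives the same grasp; the last joint's range is limited). The gripper opens to 85 mm and grips with 20 to 120 N. Pads are 22 mm wide; open, the fingers measure 114 mm over their backs; the gripper's body (76 mm by 85 mm) begins 54 mm behind the grasp point. The pads swing forward as they close: fully open they stand 13 mm farther back than shut.
Start: joints at [1.176, 0.053, 1.613, -0, 1.476, -0.119], TCP at [0.17, 0.601, 0.231] pointing down, gripper open.
Joint ranges: [-3.01, 3.01], [-1.01, 2.22], [0.06, 2.58], [-1.02, 4.17], [0.09, 2.62], [-3.14, 3.14]. Speed limits (rad/s): [2.57, 2.57, 3.14, 3.14, 3.14, 3.14].

### API

Orientations are given as a rotation vector (axis times angle).
In Python, from station import ctrl gives the robot as it stands.
- The arm moves only by the shell command python3 -m handwheel 'ROWS' [FORCE]. ROWS is JSON, a list of rows, each an object with "gripper": the gripper command: -1 is fully open, 1 is shut, values between are in proportion; "offset": the shift along the tool's x, y, z in mm, a list of three; "rotation": the turn, a rotation vector about the tool's x, y, z in rad, a list of three. A call has exactly 8 rows; each row is the pose to reach, as a shift and turn from the pose commanded when the call began, along the tool's axes at that moment; what a row does not reach only later rows make up. A row lasts 1/8 s, in which the tool goes at most 62.5 mm and 10.7 degrees, less where a joint would pass 70% of its speed; a pose out of reach is approached as far as the arm can. A call with a gripper value outside its range is refused whole. The fingers move at their own pace and stop on an object; FORCE is the grip in N (left out, the last holds). Time passes only in rows, so rows that repeat a pose let the fingers close, or fill a call up. It gives the time, the measured TCP pose, the force, the opening and the grip force at its end, in the units of the state.
- ctrl.get_obs(): the state, without advancing time (a new reading comes with each control period).
- ctrl.get_image(name): name is "scene" or "top" or "wrist"; returns a dict with "image" (420x560x3 uint8, red, green, blue), "fovy" (degrees; the focal length in pixels is half the picture's height over the tangent of half this angle, whatever the lens; pixels are square), "cx", "cy" (the principal point, pixels), "k1" (the pictures are not rectified: a ray, as slopes to the right and down, at radius r is drawn at 1 + k1 r^2 times it, then the intrinsics apply), "xyz" and "attitude" of the camera in the world. Camera axes: x right, y up, looking along -z (the intrinsics and any distortion apply to the point x, -y, -z); pixel columns grow to the right and rows downward; lengths in m; the calibration is good to about 2 mm. A picture is of the moment at which its call begins. There is no depth.
- ctrl.finish_job(): hands the job in; it is judged then, once.
The state is a dict: "t": time; "q": joint angles; "dq": joint speeds; "effort": joint torques, N m; "tool_pos": TCP position; "tool_rot": TCP orientation; "contact_force": force on the tool from outside, world axes, zero at the start; "wrist_torque": the same for the moment, N m; "opening": finger opening in m; "grip_force": force on a finger pad.
Only numpy, scipy, OpenCV 4.12 (cv2) and the standard library are available. Lean on these libraries where they do the work, as an engineer would, in place of code of your own. Each camera call takes 0.05 s, during which the arm holds its last target. There are 200 camera calls.

### The job

Close the blue split casting mould: tip its upright steel latch loop over so that its hook drops behind the brass keeper bar on the sliding half, then press the lever over and down past centre until it lies flat, draws the halves together and stays. Leave the latch of the red mould open as it is.

Things in the scene. Friction and masses are not known exactly. Their poses are not given: they have to be found in the camera images.
- blue_mould: Blue two-part mould on a steel base plate (185x96 mm), fixed to the bench. Origin: underside, at the parting line, midway across. x runs from the fixed half (lever side, x -90 to 0 mm) to the sliding half (keeper side, 68 mm long), z up. Both halves 84 mm wide, tops 38 mm above the bench; the draw latch lies on top along y = 0. A red mould of the same make stands at least 0.2 m away
- blue_lever (a joint): Latch lever angle (rad) about a cross axis at x -20, z 54 mm of the mould. 0 = flat, tip to the mould's -x, top face at z 58 mm; 1.57 = upright. Starts 1.3 to 1.5, held by light friction. 58 mm long, 14 wide, 8 thick; outer 26 mm a black paddle 24 wide. Push its upper part to -x and down to shut it: under 5 N near the tip; past centre it stays
- blue_loop (a joint): Angle of the steel latch loop relative to the lever (rad); its pin sits on the lever 22 mm from the pivot. Elevation above the mould's +x = this minus blue_lever. Starts at its end stop, about 3.3: leaning back 10 to 30 degrees past upright. Swings freely: pushed past upright to +x it falls in under a second and hooks the keeper, if the lever is still upright. About 0 when latched
- blue_slide (a joint): Gap between the halves of the blue mould (m). 0 = touching; starts at about 0.005, pushed open by a springy gasket; about 0.001 when latched
- blue_loop_end (a point): Middle of the outer end of the blue mould's loop, about 155 mm above the bench at the start. The loop is 85 mm long from its pin to here; its outer 30 mm is a plate 40 mm wide and 4 thick, with a 10 mm hook at the end. At the start this plate stands wholly above the lever's tip (plate from about 127 mm up, lever tip at most 115 mm), so it can be pushed from behind over the lever
- blue_lever_tip (a point): Tip of the blue mould's lever, middle of its end face
- blue_hook (a point): Inner side of the tip of the blue loop's hook, 10 mm below the loop's plate when the loop lies flat
- blue_keeper (a point): Centre of the blue mould's keeper: a brass bar, 8 mm diameter, 36 mm long, across the sliding half, 46 mm above the bench, at x about 42 mm of the mould while the gap is open. Axes as the mould's. Hooked means that blue_hook lies on its far (+x) side and not above it
- red_lever (a joint): Lever of the red mould, same kind as the blue one's; starts at 1.3 to 1.5 and is to be left there
- red_loop (a joint): Loop of the red mould, same kind as the blue one's; starts leaning back (about 3.3) and is to be left there

How it is judged:
On the way:
1. the blue loop's hook is down behind the keeper while the lever is still up (x of blue_hook in the frame of blue_keeper between 0.001 and 0.02 m and z of blue_hook in the frame of blue_keeper below 0.001 m and value of joint blue_lever above 0.9 rad), for 0.2 s.
At the end, for the whole second after the job is handed in: the blue mould's hook is behind its keeper bar (1 to 20 mm beyond its centre and not above it), the lever lies flat (within 0.1 rad of closed) and the gap between the halves is under 2.5 mm, and it all stays so when let go (x of blue_hook in the frame of blue_keeper between 0.001 and 0.02 m and z of blue_hook in the frame of blue_keeper below 0.001 m and value of joint blue_lever below 0.1 rad and value of joint blue_slide below 0.0025 m); the robot touches nothing.
It fails at once if the red mould's lever or loop is moved (value of joint red_lever below 1.15 rad or value of joint red_loop below 2.9 rad).
It also fails if it takes over 38 s, if anything falls off the work surface, if the arm or the gripper's body presses on something with over 40 N, if the wrist force passes 120 N, or if a joint passes its speed limit or range.

## Working session

There is one attempt and no reset: what is moved stays moved. The work goes in short steps, Python scripts to look and compute and a shell command to move; the robot and the scene stay as the last step left them, time stands still between calls to the robot, and variables do not carry over. Pictures are saved under pics/ and viewed, at most 10 in all, crops included, and the job is handed in when it is done.

```bash
ls; mkdir -p pics
python3 - <<'E'
from station import ctrl
import cv2,numpy as np
o=ctrl.get_obs(); print({k:np.round(v,3).tolist() for k,v in o.items()})
ims=[]
for n in ("scene","top"):
    d=ctrl.get_image(n); im=d.pop("image"); print(n,d)
    cv2.imwrite(f"pics/{n}0.png",im[:,:,::-1])
    np.savez(f"{n}0.npz",image=im,**d)
E
```

```text
pics
{'t': 0.0, 'q': [1.176, 0.053, 1.614, -0.0, 1.476, -0.119], 'dq': [0.0, 0.0, -0.001, -0.001, 0.001, -0.0], 'effort': [0.003, -39.368, -37.018, 0.0, 0.007, -0.0], 'tool_pos': [0.17, 0.601, 0.23], 'tool_rot': [-0.432, -3.111, 0.003], 'contact_force': [0.179, -0.443, 0.088], 'wrist_torque': [-0.033, 0.016, 0.039], 'grip_force': 0.0, 'opening': 0.085}
scene {'fovy': 55.95647937668515, 'cx': 282.7757998899888, 'cy': 214.15885055286932, 'k1': -0.11014483917233854, 'xyz': array([ 0.27050526, -0.36012503,  0.72722199]), 'attitude': array([ 0.6607682 , -0.17333162, -0.54699176])}
top {'fovy': 51.18122028267403, 'cx': 274.76850158774096, 'cy': 212.788970413867, 'k1': -0.04298440245971658, 'xyz': array([0.42964762, 0.10807648, 0.90447246]), 'attitude': array([ 0.12518991, -0.08799008, -1.55892477])}
```

View pics/scene0.png

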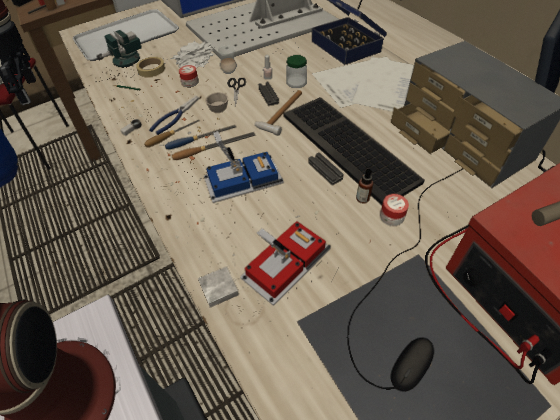

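View pics/top0.png

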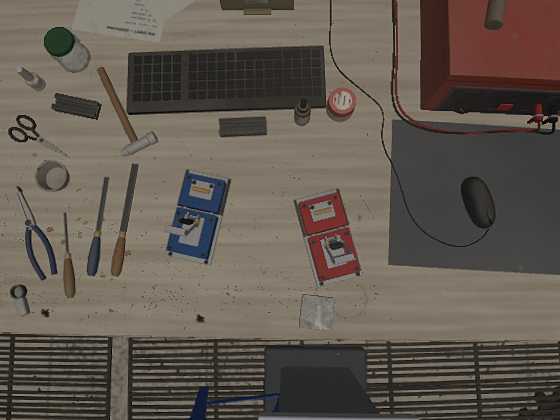

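The scene picture shows the blue mould at about (243,173) and the red one at (287,260). In the top view the blue mould is at (197,217), with its sliding half up the picture (world +x) and the keeper at (201,189). The red mould is at (327,235).

```bash
cat > h.py <<'E'
import numpy as np,cv2
from scipy.spatial.transform import Rotation as R
def cam(d):
    f=d["image"].shape[0]/2/np.tan(np.radians(float(d["fovy"]))/2)
    K=np.array([[f,0,float(d["cx"])],[0,f,float(d["cy"])],[0,0,1]])
    return K,np.array([float(d["k1"]),0,0,0]),R.from_rotvec(d["attitude"]).as_matrix(),np.array(d["xyz"])
def rays(d,px):
    K,D,A,c=cam(d)
    s=cv2.undistortPoints(np.array(px,float).reshape(-1,1,2),K,D).reshape(-1,2)
    return c,np.c_[s[:,0],-s[:,1],-np.ones(len(s))]@A.T
def plane(d,px,z):
    c,r=rays(d,px); return c+r*((z-c[2])/r[:,2])[:,None]
def meet(d1,p1,d2,p2):
    c1,r1=rays(d1,[p1]);c2,r2=rays(d2,[p2]); r1,r2=r1[0],r2[0]
    s=np.linalg.lstsq(np.c_[r1,-r2],c2-c1,rcond=None)[0]
    a,b=c1+s[0]*r1,c2+s[1]*r2
    return (a+b)/2,np.linalg.norm(a-b)
def proj(d,X):
    K,D,A,c=cam(d); P=(np.atleast_2d(X)-c)@A*[1,-1,-1]
    return cv2.projectPoints(P,np.zeros(3),np.zeros(3),K,D)[0].reshape(-1,2)
E
python3 - <<'E'
from h import *
d=dict(np.load("top0.npz")); im=d["image"]
hsv=cv2.cvtColor(im,cv2.COLOR_RGB2HSV)
m=cv2.inRange(hsv,(105,120,50),(125,255,255)); 
roi=np.zeros_like(m); roi[150:290,150:250]=1; m*=roi
cs,_=cv2.findContours(m,cv2.RETR_EXTERNAL,cv2.CHAIN_APPROX_NONE)
for c in cs:
    if cv2.contourArea(c)<300: continue
    r=cv2.minAreaRect(c); b=cv2.boxPoints(r); P=plane(d,b,.038)[:,:2]
    print("half",np.round(r[0],1),"box",np.round(b).tolist(),"\n",P.round(4).tolist(),P.mean(0).round(4),np.linalg.norm(np.diff(P,axis=0),axis=1).round(4))
s=cv2.resize(im[160:275,150:250],None,fx=5,fy=5,interpolation=cv2.INTER_CUBIC)
d2=dict(np.load("scene0.npz")); s2=cv2.resize(d2["image"][130:215,190:300],(0,0),fx=575/85,fy=575/85,interpolation=cv2.INTER_CUBIC)[:, :]
s2=cv2.resize(s2,(300*2,464)) if 0 else s2
cv2.imwrite("pics/top_c.png",s[:,:,::-1]); cv2.imwrite("pics/scene_c.png",s2[:,:,::-1]); print(s.shape,s2.shape)
E
```

```text
half [191.3 232.8] box [[166.0, 250.0], [177.0, 206.0], [216.0, 216.0], [206.0, 259.0]] 
 [[0.4726, 0.3447], [0.5595, 0.3273], [0.5405, 0.2459], [0.4545, 0.2642]] [0.5068 0.2955] [0.0886 0.0836 0.088 ]
half [201.1 192.5] box [[178.0, 204.0], [184.0, 172.0], [225.0, 181.0], [218.0, 213.0]] 
 [[0.5645, 0.3254], [0.6296, 0.3143], [0.612, 0.2313], [0.5475, 0.2431]] [0.5884 0.2785] [0.066  0.0848 0.0656]
(575, 500, 3) (575, 744, 3)
```

View pics/top_c.png

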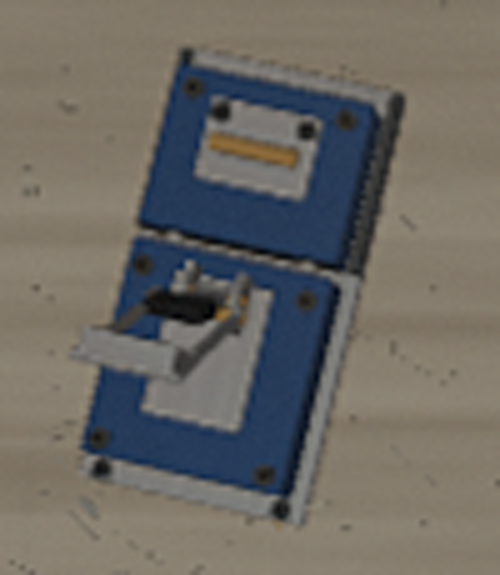

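View pics/scene_c.png

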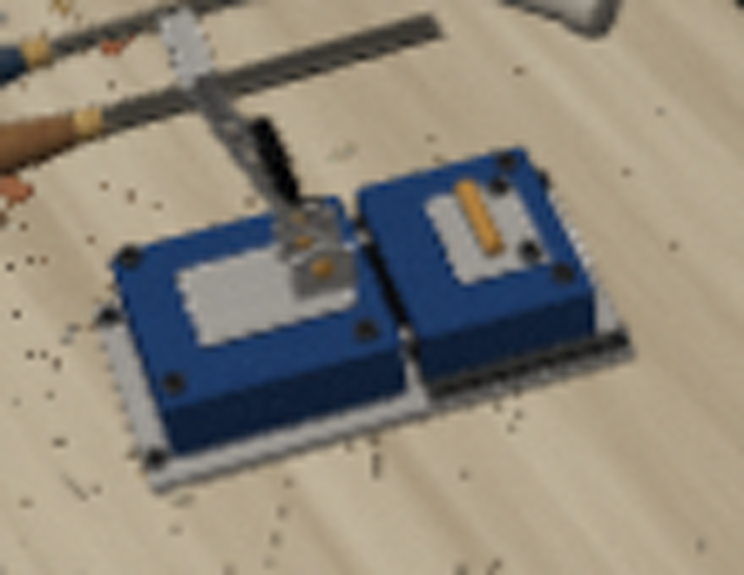

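The top crop shows the keeper bar at full-picture pixel (200.8,189.6). The leaning loop's outer end is at about (175,233) in top and (216,132.5) in scene, and the black lever paddle sits just in front of it.

```bash
cat >> h.py <<'E'
O=np.array([.5505,.2864,0]); M=R.from_euler("z",-11.6,degrees=True)
def mould(P): return M.inv().apply(np.atleast_2d(P)-O)*1000
def togo(o,m,yaw_only=True):
    "offset (mm, tool axes) and turn (tool axes) from measured pose to mould point m (mm), tool x=-mould x, z down"
    T=R.from_rotvec(o["tool_rot"]); W=O+M.apply(np.array(m)/1000.)
    G=M*R.from_matrix(np.diag([-1.,1,-1]))
    return T.inv().apply(W-o["tool_pos"]).round(4)*1000,(T.inv()*G).as_rotvec().round(3)
E
python3 - <<'E'
from h import *
from station import ctrl
t=dict(np.load("top0.npz"));s=dict(np.load("scene0.npz"))
print("keeper",mould(plane(t,[[200.8,189.6]],.049)),mould(plane(s,[[190+478/6.765,130+217/6.765]],.049)))
P,e=meet(t,(175.2,233.3),s,(216.3,132.5)); print("end",mould(P),P,e)
P,e=meet(t,(150+180/5,160+295/5),s,(190+262/6.765,130+122/6.765)); print("paddle tip",mould(P),e)
print(togo(ctrl.get_obs(),(-110,0,200)))
E
```

```text
keeper [[42.63775015 -0.73532713 49.        ]] [[42.91937892 -4.72904895 49.        ]]
end [[-54.50085389  -4.74996661 172.58566911]] [0.4961572  0.29270597 0.17258567] 0.0057051033934099535
paddle tip [[-27.73953738  -2.62889174 117.63459209]] 0.0036778043153882253
(array([-342.1, -207. ,   30.5]), array([-0.002, -0.   , -0.073]))
```

```bash
python3 -m handwheel '[{"gripper":1,"offset":[-49,-30,4],"rotation":[0,0,-0.01]},{"gripper":1,"offset":[-98,-59,9],"rotation":[0,0,-0.02]},{"gripper":1,"offset":[-147,-89,13],"rotation":[0,0,-0.03]},{"gripper":1,"offset":[-196,-118,17],"rotation":[0,0,-0.04]},{"gripper":1,"offset":[-245,-148,22],"rotation":[0,0,-0.05]},{"gripper":1,"offset":[-293,-177,26],"rotation":[0,0,-0.06]},{"gripper":1,"offset":[-342,-207,30],"rotation":[0,0,-0.073]},{"gripper":1,"offset":[-342,-207,30],"rotation":[0,0,-0.073]}]' 40
python3 - <<'E'
from h import *
from station import ctrl
o=ctrl.get_obs(); print(o["t"],mould(o["tool_pos"]),togo(o,(-110,0,134)),o["opening"])
d=ctrl.get_image("wrist"); np.savez("wrist1.npz",**d); cv2.imwrite("pics/wrist1.png",d["image"][:,:,::-1])
E
```

```text
t: 1.1
tool_pos: [0.4445, 0.3062, 0.2004]
tool_rot: [-0.327, -3.124, 0.002]
contact_force: [-0.2, -0.8, 0.3]
opening: 0.0001
grip_force: 0.0
1.1 [[-107.79828026   -1.91563563  200.35607341]] (array([ 2.2,  2. , 66.4]), array([-0.001, -0.001, -0.006])) 8.43785311131667e-05
```

View pics/wrist1.png

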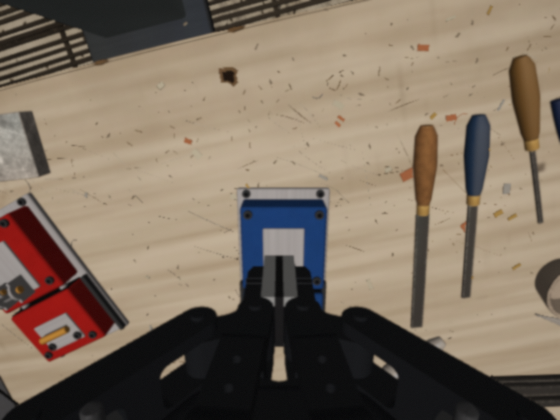

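The wrist view shows the mould square to the tool and centred, at columns 240–328, with the fingers behind the loop.

```bash
python3 -m handwheel '[{"gripper":1,"offset":[0,0,32],"rotation":[0,0,0]},{"gripper":1,"offset":[0,1,64],"rotation":[0,0,0]},{"gripper":1,"offset":[-15,2,64],"rotation":[0,0,0]},{"gripper":1,"offset":[-30,2,64],"rotation":[0,0,0]},{"gripper":1,"offset":[-40,2,64],"rotation":[0,0,0]},{"gripper":1,"offset":[-48,2,64],"rotation":[0,0,0]},{"gripper":1,"offset":[-55,2,64],"rotation":[0,0,0]},{"gripper":1,"offset":[-60,2,64],"rotation":[0,0,0]}]'
python3 - <<'E'
from h import *
from station import ctrl
o=ctrl.get_obs(); print(mould(o["tool_pos"]))
d=ctrl.get_image("scene"); 
c=lambda d,x,y,w,h,f: cv2.resize(d["image"][y:y+h,x:x+w],None,fx=f,fy=f,interpolation=cv2.INTER_CUBIC)[:,:,::-1]
cv2.imwrite("pics/s2.png",c(d,180,80,140,140,4))
E
```

```text
t: 2.15
tool_pos: [0.5025, 0.2988, 0.1375]
tool_rot: [0.318, 3.125, 0.0]
contact_force: [1.2, 0.3, -0.1]
opening: -0.0002
grip_force: 0.0
[[-49.49709742   2.52265575 137.4899256 ]]
```

View pics/s2.png

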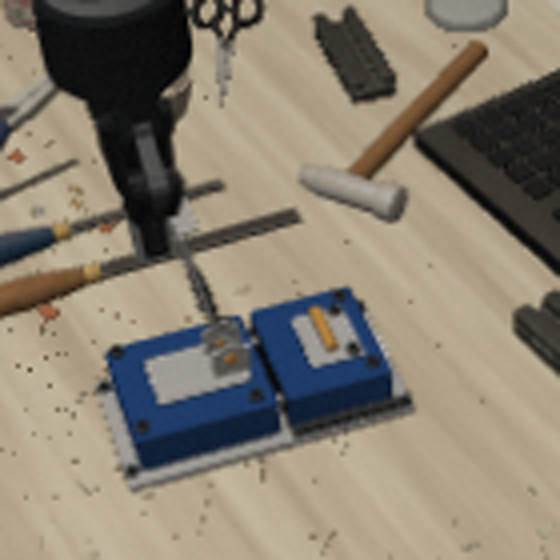

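The crop shows the finger tips at about (155,245), just behind the loop plate at (185,225). I'll keep pushing past upright.

```bash
python3 -m handwheel '[{"gripper":1,"offset":[-7,0,0],"rotation":[0,0,0]},{"gripper":1,"offset":[-14,0,0],"rotation":[0,0,0]},{"gripper":1,"offset":[-21,0,0],"rotation":[0,0,0]},{"gripper":1,"offset":[-28,0,0],"rotation":[0,0,0]},{"gripper":1,"offset":[-32,0,0],"rotation":[0,0,0]},{"gripper":1,"offset":[-32,0,0],"rotation":[0,0,0]},{"gripper":1,"offset":[-32,0,0],"rotation":[0,0,0]},{"gripper":1,"offset":[-32,0,-10],"rotation":[0,0,0]}]'
python3 - <<'E'
from h import *
from station import ctrl
o=ctrl.get_obs(); print(mould(o["tool_pos"]))
d=ctrl.get_image("scene"); t=ctrl.get_image("top")
c=lambda d,x,y,w,h,f: cv2.resize(d["image"][y:y+h,x:x+w],None,fx=f,fy=f,interpolation=cv2.INTER_CUBIC)[:,:,::-1]
cv2.imwrite("pics/s3.png",np.hstack([c(d,195,110,100,110,4),c(t,150,160,100,110,4)]))
E
```

```text
t: 3.2
tool_pos: [0.5325, 0.2923, 0.1466]
tool_rot: [-0.317, -3.123, 0.002]
contact_force: [0.7, -0.1, -0.4]
opening: -0.0004
grip_force: 0.0
[[-18.77940769   2.14401592 146.57820756]]
```

View pics/s3.png

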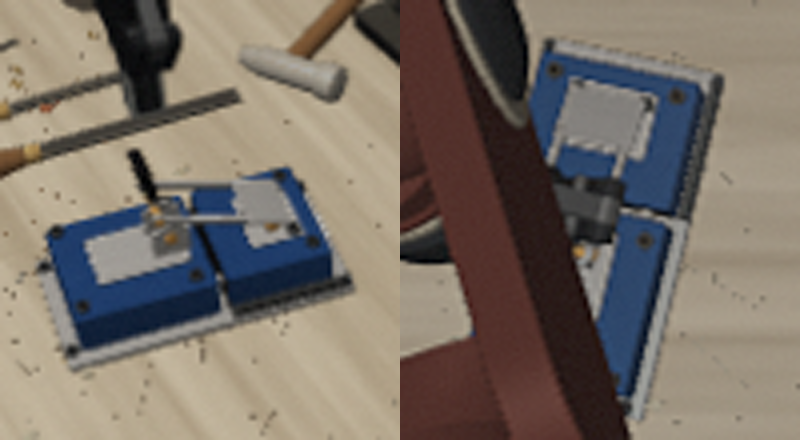

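The loop has fallen over: its plate lies on the keeper at about (265,205) in the left half and the lever at (145,175) is still up. Next I move the fingers to the +x side of the lever.

```bash
python3 -m handwheel '[{"gripper":1,"offset":[-15,-2,0],"rotation":[0,0,0]},{"gripper":1,"offset":[-32,-2,0],"rotation":[0,0,0]},{"gripper":1,"offset":[-32,-2,15],"rotation":[0,0,0]},{"gripper":1,"offset":[-32,-2,30],"rotation":[0,0,0]},{"gripper":1,"offset":[-32,-2,42],"rotation":[0,0,0]},{"gripper":1,"offset":[-26,-2,43],"rotation":[0,0,0]},{"gripper":1,"offset":[-18,-2,43],"rotation":[0,0,0]},{"gripper":1,"offset":[-10,-2,43],"rotation":[0,0,0]}]'
python3 - <<'E'
from h import *
from station import ctrl
o=ctrl.get_obs(); print(mould(o["tool_pos"]))
d=ctrl.get_image("scene")
c=lambda d,x,y,w,h,f: cv2.resize(d["image"][y:y+h,x:x+w],None,fx=f,fy=f,interpolation=cv2.INTER_CUBIC)[:,:,::-1]
cv2.imwrite("pics/s4.png",c(d,195,110,110,100,7))
E
```

```text
t: 4.3
tool_pos: [0.5424, 0.2889, 0.1051]
tool_rot: [0.317, 3.124, 0.001]
contact_force: [0.0, 0.5, 1.1]
opening: -0.0001
grip_force: 0.0
[[ -8.39411282   0.84843707 105.08429418]]
```

View pics/s4.png

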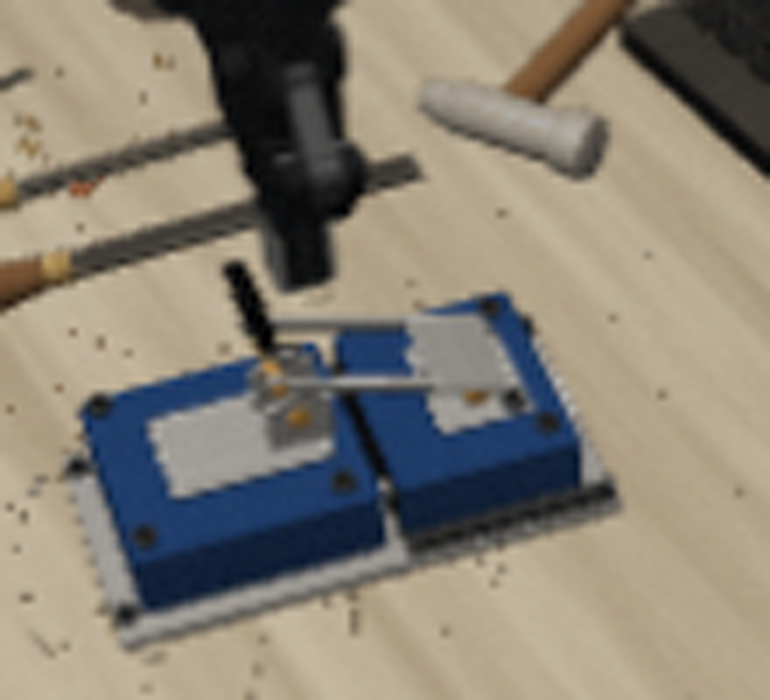

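The crop shows the finger tips at (300,275) on the +x side of the lever paddle (tip at 235,265). The loop plate reaches beyond the keeper end at (478,397). Now I push the lever along its arc.

```bash
python3 -m handwheel '[{"gripper":1,"offset":[8,-1,1],"rotation":[0,0,0]},{"gripper":1,"offset":[14,-1,2],"rotation":[0,0,0]},{"gripper":1,"offset":[20,-1,5],"rotation":[0,0,0]},{"gripper":1,"offset":[26,-1,8],"rotation":[0,0,0]},{"gripper":1,"offset":[33,-1,11],"rotation":[0,0,0]},{"gripper":1,"offset":[38,-1,15],"rotation":[0,0,0]},{"gripper":1,"offset":[42,-1,19],"rotation":[0,0,0]},{"gripper":1,"offset":[45,-1,24],"rotation":[0,0,0]}]'
python3 - <<'E'
from h import *
from station import ctrl
o=ctrl.get_obs(); print(mould(o["tool_pos"]))
E
```

```text
t: 5.35
tool_pos: [0.4981, 0.2967, 0.0801]
tool_rot: [-0.318, -3.125, -0.0]
contact_force: [-0.9, -1.6, 0.9]
opening: -0.0001
grip_force: 0.6
[[-53.43846209  -0.45932488  80.0751642 ]]
```

```bash
python3 -m handwheel '[{"gripper":1,"offset":[2,0,4],"rotation":[0,0,0]},{"gripper":1,"offset":[4,0,8],"rotation":[0,0,0]},{"gripper":1,"offset":[6,0,12],"rotation":[0,0,0]},{"gripper":1,"offset":[7,0,15],"rotation":[0,0,0]},{"gripper":1,"offset":[8,0,18],"rotation":[0,0,0]},{"gripper":1,"offset":[9,0,21],"rotation":[0,0,0]},{"gripper":1,"offset":[10,0,23],"rotation":[0,0,0]},{"gripper":1,"offset":[10,0,24],"rotation":[0,0,0]}]'
python3 - <<'E'
from h import *
from station import ctrl
o=ctrl.get_obs(); print(mould(o["tool_pos"]))
E
```

```text
t: 6.35
tool_pos: [0.4891, 0.2985, 0.0578]
tool_rot: [0.318, 3.125, -0.001]
contact_force: [-4.1, -2.7, 11.8]
opening: -0.0001
grip_force: 5.5
[[-62.55025141  -0.44897408  57.80639138]]
```

```bash
python3 -m handwheel '[{"gripper":1,"offset":[0,0,1],"rotation":[0,0,0]},{"gripper":1,"offset":[0,0,2],"rotation":[0,0,0]},{"gripper":1,"offset":[0,0,2],"rotation":[0,0,0]},{"gripper":1,"offset":[0,0,-10],"rotation":[0,0,0]},{"gripper":1,"offset":[10,0,-40],"rotation":[0,0,0]},{"gripper":1,"offset":[40,0,-80],"rotation":[0,0,0]},{"gripper":1,"offset":[90,0,-110],"rotation":[0,0,0]},{"gripper":1,"offset":[130,0,-110],"rotation":[0,0,0]}]'
python3 - <<'E'
from h import *
from station import ctrl
d=ctrl.get_image("scene")
c=lambda d,x,y,w,h,f: cv2.resize(d["image"][y:y+h,x:x+w],None,fx=f,fy=f,interpolation=cv2.INTER_CUBIC)[:,:,::-1]
cv2.imwrite("pics/s5.png",c(d,195,120,110,85,7))
E
```

```text
t: 7.35
tool_pos: [0.3616, 0.3261, 0.1699]
tool_rot: [0.318, 3.121, 0.007]
contact_force: [0.8, 0.7, 0.1]
opening: 0.0003
grip_force: 0.0
```

View pics/s5.png

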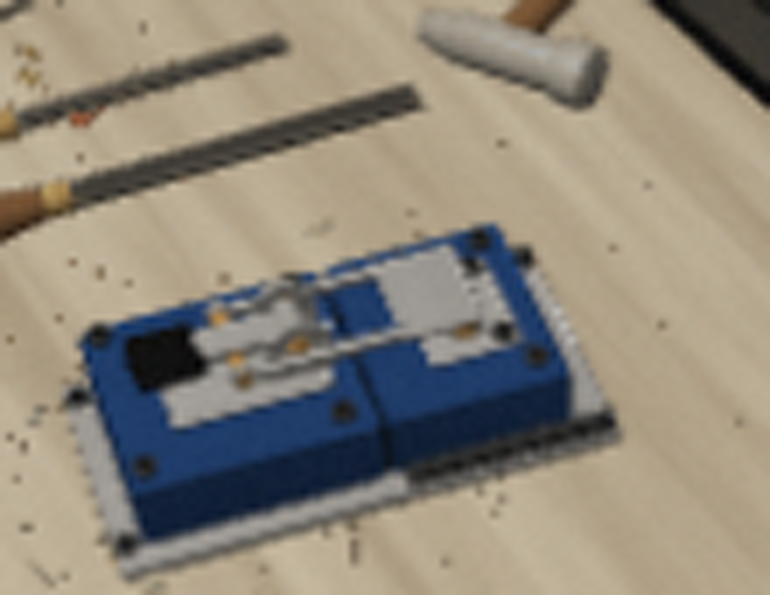

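The picture shows the lever flat (black paddle at 165,355), the loop hooked over the keeper (470,328) and the gap closed at (365,390). The robot is clear of everything.

```bash
python3 -c "
from station import ctrl
print(ctrl.finish_job())"
```

```text
the job is handed in; nothing more can be done
None
```

The blue mould is latched: its loop is hooked behind the keeper, its lever lies flat and the gap is closed; the red mould was not touched, and the job was handed in at about 7.4 s of the 38 s allowed, though the hand-in gave no verdict.

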